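Thin turned sleeve onto the finishing post

TASK

Three turned wooden pieces stand on the bench. Pick up the tall, hollow, thin-walled one and set it down gently, upright, over the post of the round finishing stand, so that it rests on the stand's base. Its wall is fragile: grip it lightly, do not squeeze it, drop it or press it down, and leave the other two turned pieces where they stand.

Things in the scene. Friction and masses are not known exactly. Their poses are not given: they have to be found in the camera images.
- sleeve: Light-wood tube standing on end, open at both ends: 50 mm outside diameter, 3.5 mm wall, 80 mm tall, about 45 g. Origin at the centre of its lower end, z up the tube; yaw means nothing. It cracks if squeezed with over 20 N per finger (40 N for both); 5 to 10 N a finger holds it well. It must not be pressed on the stand with over 25 N nor fall more than 15 mm.
- blank: Bystander, not to be moved: a solid light-wood cylinder, 50 mm diameter, 80 mm tall, closed flat top. Origin at the centre of its underside, z up.
- collar: Bystander, not to be moved: a short thick-walled light-wood ring, 58 mm outside diameter, 24 mm bore, 45 mm tall. Origin at the centre of its underside, z up.
- stand: Finishing stand, fixed to the bench: round wooden base 110 mm across with a 90 mm cork disc on it and one upright light-wood post in the middle, 22 mm in diameter with a tapered top. Origin at the centre of its underside, on the post's axis, z up. Cork's top face, where the sleeve's lower end rests: 18 mm above the origin; post's tip: 70 mm above it.
There are look-alikes about, which are no part of the job. What is shaped like the sleeve but blue or turquoise is not meant. Several things have the shape of the stand; the one meant has the colours described above.

How it is judged:
At the end, for the whole second after the job is handed in: The thin-walled sleeve stands upright (within 0.1 rad), at rest, over the stand's post: its axis within 15 mm of the post's, its lower end within 5 mm of the cork's top face; the solid cylinder and the thick ring stand within 20 mm of where they were (horizontal distance between sleeve and stand below 0.015 m and z of sleeve in the frame of stand between 0.013 and 0.023 m and angle between sleeve's own z axis and vertical below 0.1 rad and linear speed of sleeve below 0.02 m/s and distance of each of blank, collar from where it was at the start of the episode below 0.02 m); the robot touches nothing.
It fails at once if the fingers press the sleeve with more than 40 N together (20 N each) (contact force between sleeve and the fingers above 40 N).
It fails at once if the sleeve is pressed or knocked against the stand with more than 25 N (contact force between sleeve and stand above 25 N).
It fails at once if the sleeve is dropped or slammed down (faster than 0.6 m/s, as after a fall of about 18 mm, while out of the fingers or while around the post) (linear speed of sleeve above 0.6 m/s and (contact force between sleeve and the fingers below 0.05 N or (horizontal distance between sleeve and stand below 0.03 m and z of sleeve in the frame of stand below 0.07 m))).
It fails at once if the solid cylinder or the thick ring is moved more than 20 mm or tipped (distance of any of blank, collar from where it was at the start of the episode above 0.02 m or angle between any of blank, collar's own z axis and vertical above 0.3 rad).
It also fails if it takes over 40 s, if anything falls off the work surface, if the arm or the gripper's body presses on something with over 40 N, if the wrist force passes 120 N, or if a joint passes its speed limit or range.

ROBOT

A 6-joint arm with a two-finger parallel gripper is mounted at the origin on the work surface. World frame = base frame: x ahead of the robot, y to its left, z up, the work surface at z = 0. Lengths are in m, angles in rad, forces in N, time in s.
With the tool pointing down it reaches from about 0.375 to 0.9 m from the base axis. Payload 3.1 kg.
Tool frame: the origin (TCP) lies at the very end of the fingers, on their centre line; the grasp point (between the pads) lies robot.grasp_offset behind it (robot.grasp_offset is the distance from the TCP to the grasp point, in m); z points along the fingers, y is the direction in which the jaws open and shut (so a half turn about z gives the same grasp; the last joint's range is limited). The gripper opens to 87 mm and grips with 3 to 60 N. Pads are 19 mm wide; open, the fingers measure 117 mm over their backs; the gripper's body (75 mm by 190 mm) begins 51 mm behind the grasp point.
Start: joints at [1.127, 0.527, 1.433, -0, 1.181, -0.178], TCP at [0.164, 0.603, 0.223] pointing down, gripper open.
Joint ranges: [-3.08, 3.08], [-0.75, 2.2], [0.22, 2.44], [-1.43, 4.57], [0, 2.65], [-2.85, 2.85]. Speed limits (rad/s): [2.79, 2.79, 3.14, 3.14, 3.14, 3.14].

INTERFACE

Orientations are given as a unit quaternion [x, y, z, w].
In Python, from rig import robot gives the robot as it stands.
- The arm moves only by the tool drive_tool, never from a script. Its argument "targets" is one flat list of numbers, 6 for each row, row after row: the shift along the tool's x, y, z in cm, then the turn, a rotation vector about the tool's x, y, z in degrees. A call has 1 to 12 rows; each row is the pose to reach, as a shift and turn from the pose commanded when the call began, along the tool's axes at that moment; what a row does not reach only later rows make up. A row lasts 1/12 s, in which the tool goes at most 41.7 mm and 7.16 degrees, less where a joint would pass 70% of its speed; a pose out of reach is approached as far as the arm can. A call with a gripper value outside its range is refused whole. "grip" is the gripper command: -1 is fully open, 1 is shut, values between are in proportion, set as the call begins (left out, the last holds). The fingers move at their own pace and stop on an object; "squeeze" is the grip in N (left out, the last holds). Time passes only in rows, so rows that repeat a pose let the fingers close. It gives the time, the measured TCP pose, the force and the opening at its end, in the units of the state.
- robot.get_obs(): the state, without advancing time (a new reading comes with each control period).
- robot.camera(name): name is "scene" or "top" or "wrist"; returns (picture, depth): 480x640x3 uint8, red, green, blue; 480x640 float32, m along the optical axis (not along the pixel's ray), 0 where there is no reading.
- robot.calibration(name): a dict with "mtx" (3x3 intrinsics, pixels), "R" (3x3) and "t" (3): a world point X has camera coordinates R X + t; the wrist camera has in their place "hand_eye" (4x4, takes a point from camera to tool coordinates, whose origin is the TCP and whose axes are the flange's). Camera axes: x right, y down, z forward; pixel columns grow to the right and rows downward; lengths in m; the calibration is good to about 2 mm. A picture is of the moment at which its call begins: read the wrist's pose just before it. calibration takes no time and is no camera call.
- robot.hand_in(): hands the job in, once; it reports no verdict.
The state is a dict: "time": time; "q": joint angles; "joint_velocities": joint speeds; "joint_torque": joint torques, N m; "position": TCP position; "tool_rot": TCP orientation; "ft_force": force on the tool from outside, world axes, zero at the start; "moment": the same for the moment, N m; "grip_width": finger opening in m.
Only numpy, scipy, OpenCV 4.12 (cv2) and the standard library are available. Lean on these libraries where they do the work, as an engineer would, in place of code of your own. Each camera call takes 0.05 s, during which the arm holds its last target.

## Working session

There is one attempt and no reset: what is moved stays moved. The work goes in short steps, Python scripts to look and compute and a tool call to move; the robot and the scene stay as the last step left them, time stands still between calls to the robot, and variables do not carry over. Pictures are saved under pics/ and viewed, and the job is handed in when it is done.

Besides the shell and the picture viewer there is one more tool, called after "Call:" by a JSON object that holds its "name" and its "arguments". drive_tool: Moves the arm, as the interface text tells. Its arguments: {"type":"object","properties":{"targets":{"type":"array","items":{"type":"number"}},"grip":{"type":"number"},"squeeze":{"type":"number"}},"required":["targets"]}

```bash
mkdir -p pics; ls
python3 - <<'E'
from rig import robot
import cv2,numpy as np
print(robot.get_obs(), robot.grasp_offset)
for n in ["scene","top"]:
    p,d=robot.camera(n); cv2.imwrite(f"pics/{n}0.png",p[:,:,::-1]); np.save(f"pics/{n}0d.npy",d)
    print(n,robot.calibration(n))
print(robot.calibration("wrist"))
E
```

```text
pics
{'time': 0.0, 'q': array([ 1.12649113e+00,  5.28461240e-01,  1.43392011e+00, -2.91153691e-05,
        1.18142883e+00, -1.78519482e-01]), 'joint_velocities': array([-0.00066748,  0.00080413,  0.00026483, -0.00081632,  0.00156537,
        0.0010889 ]), 'joint_torque': array([-3.19751489e-04, -4.40042675e+01, -1.76589632e+01,  6.32145884e-02,
        5.85199194e-02, -1.77932811e-04]), 'position': array([0.16382896, 0.60236399, 0.22156903]), 'tool_rot': array([ 1.32496470e-01,  9.91182857e-01, -1.05955696e-03, -3.26913881e-04]), 'ft_force': array([-0.51862446, -0.49113545, -0.91071064]), 'moment': array([ 0.05340416, -0.0776256 ,  0.00112179]), 'grip_width': 0.08732596034945228} 0.0187
scene {'mtx': array([[557.42665678,   0.        , 318.67949293],
       [  0.        , 557.42665678, 239.09211731],
       [  0.        ,   0.        ,   1.        ]]), 'R': array([[ 0.84834128,  0.52938352,  0.00837637],
       [ 0.45783229, -0.72555046, -0.51377633],
       [-0.26590724,  0.43969264, -0.85788328]]), 't': array([-0.44963143, -0.24497813,  1.34270755])}
top {'mtx': array([[462.3797475
[... 156 characters left out ...]
3467, -0.99941331,  0.03378288],
       [-0.99635953, -0.00848485, -0.08482742],
       [ 0.0850643 , -0.03318192, -0.99582279]]), 't': array([-0.04736702,  0.53391528,  0.8054413 ])}
{'mtx': array([[334.60814033,   0.        , 320.2682099 ],
       [  0.        , 334.60814033, 237.20483797],
       [  0.        ,   0.        ,   1.        ]]), 'hand_eye': array([[ 6.84624908e-04, -9.67368212e-01, -2.53373783e-01,
         6.88110562e-02],
       [ 9.99999759e-01,  6.32280798e-04,  2.88018742e-04,
        -5.00000306e-04],
       [-1.18416797e-04, -2.53373919e-01,  9.67368411e-01,
        -1.62707816e-01],
       [ 0.00000000e+00,  0.00000000e+00,  0.00000000e+00,
         1.00000000e+00]])}
```

View pics/scene0.png

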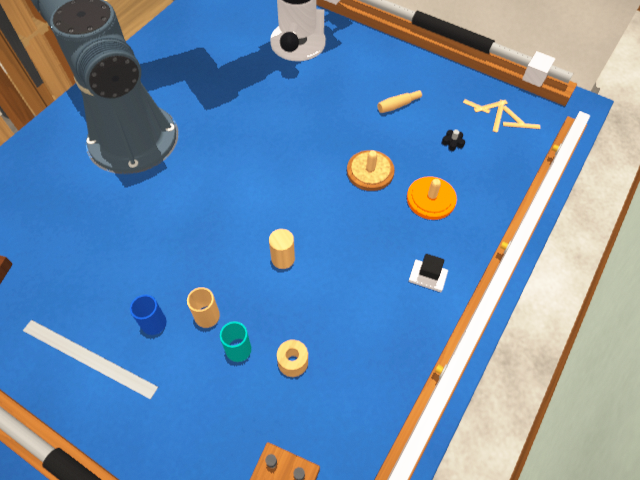

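View pics/top0.png

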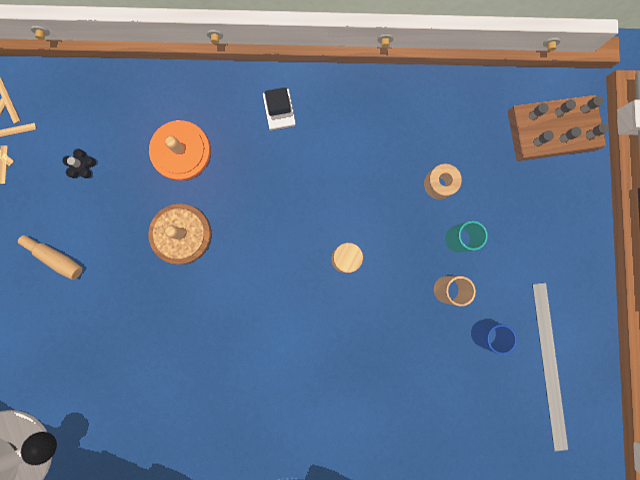

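The scene view shows the sleeve (hollow light wood) with its rim near (202,295), and in the top view near (461,291). The cork stand is at about (371,165) in scene and (180,234) in top. The orange stand and the blue and teal tubes are look-alikes. I'll enlarge both views.

Run:
```python
import cv2,numpy as np
s=cv2.imread("pics/scene0.png");t=cv2.imread("pics/top0.png")
def c(im,x,y,w=40,k=5): 
    return cv2.resize(im[y-w:y+w,x-w:x+w],None,fx=k,fy=k,interpolation=cv2.INTER_CUBIC)
a=np.hstack([c(s,203,307,30,6.6666),c(s,371,165,30,6.66667)])[:300 if 0 else None]
b=np.hstack([c(t,455,291,40),c(t,180,234,40)])
cv2.imwrite("pics/zs.png",a);cv2.imwrite("pics/zt.png",b)
```

```text
(no output)
```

View pics/zs.png

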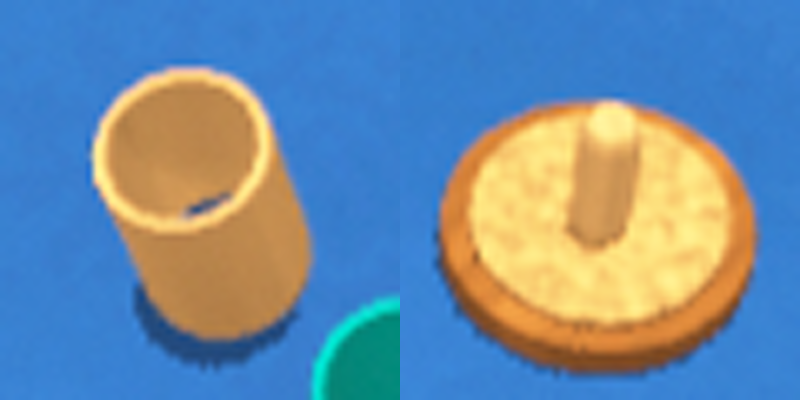

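View pics/zt.png

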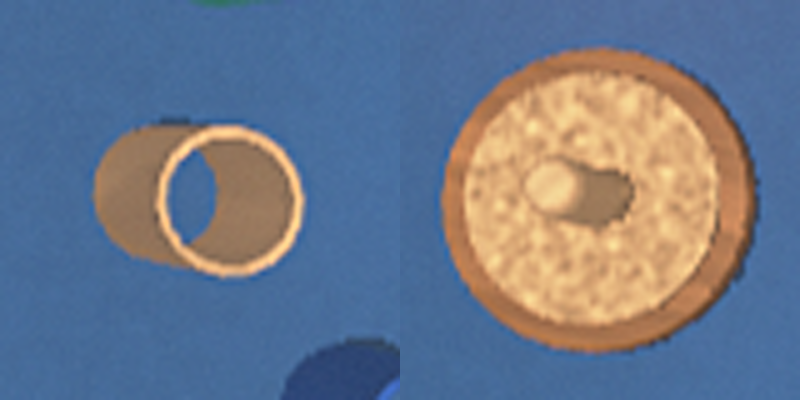

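```bash
cat > h.py <<'E'
import numpy as np,cv2
from rig import robot
def tri(ps,pt):
    P=[]
    for n in("scene","top"):
        c=robot.calibration(n);P.append(c["mtx"]@np.c_[c["R"],c["t"]])
    X=cv2.triangulatePoints(P[0],P[1],np.array(ps,float).reshape(2,1),np.array(pt,float).reshape(2,1))[:,0];X=X[:3]/X[3]
    e=[ (p@np.r_[X,1]) for p in P]; e=[v[:2]/v[2] for v in e]
    return X,e[0]-ps,e[1]-pt
def atz(n,p,z):
    c=robot.calibration(n);r=c["R"].T@np.linalg.inv(c["mtx"])@[p[0],p[1],1];o=-c["R"].T@c["t"]
    return o+r*(z-o[2])/r[2]
E
python3 - <<'E'
from h import *
import numpy as np
np.set_printoptions(precision=4,suppress=True)
for n,a,b,z in [("rim",(200.1,299),(460.8,290.6),.08),("cork",(370.6,166.7),(177.7,233.2),.018),("tip",(372.2,151.9),(170.2,230.8),.07),("blank",(282,237),(347.5,257.5),.08),("collar",(292.5,351.5),(445.5,180),.045),("teal",(235,332),(473,236),.08),("blue",(145,307),(501,339),.08)]:
    print(n,*tri(a,b),atz("scene",a,z)[:2],atz("top",b,z)[:2])
E
```

```text
rim [ 0.4372 -0.2714  0.0786] [-0.314  -0.0288] [-0.2819 -0.4176] [ 0.4383 -0.2715] [ 0.4365 -0.2714]
cork [0.5344 0.2178 0.0159] [-0.1234  0.0319] [-0.1495 -0.1816] [0.5353 0.2165] [0.5339 0.217 ]
tip [0.5341 0.2153 0.0707] [-0.2556  0.0688] [-0.32   -0.3876] [0.5342 0.2163] [0.5335 0.2149]
blank [ 0.492  -0.0803  0.083 ] [-0.6861  0.0336] [-0.7023 -0.9651] [ 0.492  -0.0781] [ 0.4905 -0.0817]
collar [ 0.6317 -0.257   0.0486] [-0.8068  0.0459] [-0.716 -0.98 ] [ 0.6321 -0.2552] [ 0.6307 -0.2594]
teal [ 0.5308 -0.2913  0.0824] [-1.2973 -0.0494] [-1.1352 -1.6529] [ 0.532  -0.2895] [ 0.5282 -0.294 ]
blue [ 0.3584 -0.338   0.0752] [-0.896  -0.1687] [-0.7592 -1.2033] [ 0.3625 -0.3383] [ 0.3571 -0.3372]
```

```bash
cat >> h.py <<'E'
from scipy.spatial.transform import Rotation as Ro
np.set_printoptions(precision=4,suppress=True)
def to(x,y,z):
    o=robot.get_obs();R=Ro.from_quat(o["tool_rot"]).as_matrix()
    print("pos",o["position"],"t",o["time"],"w",o["grip_width"],"F",o["ft_force"],"tilt z",R[:,2],"jaw",np.degrees(np.arctan2(R[1,1],R[0,1])))
    print("shift cm",100*R.T@(np.array([x,y,z])-o["position"]))
def wrist():
    o=robot.get_obs();p,d=robot.camera("wrist");T=np.eye(4);T[:3,:3]=Ro.from_quat(o["tool_rot"]).as_matrix();T[:3,3]=o["position"]
    c=robot.calibration("wrist");return p,d,T@c["hand_eye"],c["mtx"]
def ray(M,K,p,z):
    r=M[:3,:3]@np.linalg.inv(K)@[p[0],p[1],1];return M[:3,3]+r*(z-M[2,3])/r[2]
E
python3 -c "
from h import *
to(.5,.12,.24)"
```

```text
pos [0.1638 0.6025 0.2216] t 0.1 w 0.08703349144508223 F [ 0.2883 -0.3437 -0.841 ] tilt z [-0.0008 -0.0018 -1.    ] jaw 74.77335775105914
shift cm [-45.1056 -37.7269  -1.7774]
```

Call:
{"name": "drive_tool", "arguments": {"targets": [-45, -37.7, -1.8, 0, 0, 0, -45, -37.7, -1.8, 0, 0, 0, -45, -37.7, -1.8, 0, 0, 0, -45, -37.7, -1.8, 0, 0, 0, -45, -37.7, -1.8, 0, 0, 0, -45, -37.7, -1.8, 0, 0, 0, -45, -37.7, -1.8, 0, 0, 0, -45, -37.7, -1.8, 0, 0, 0, -45, -37.7, -1.8, 0, 0, 0, -45, -37.7, -1.8, 0, 0, 0, -45, -37.7, -1.8, 0, 0, 0, -45, -37.7, -1.8, 0, 0, 0], "grip": -1, "squeeze": 6}}

```text
time: 1.1
position: [0.45, 0.1908, 0.2378]
tool_rot: [0.133, 0.991, 0.0, -0.0]
ft_force: [0.0, 0.6, 0.2]
grip_width: 0.0871
```

```bash
python3 -c "
from h import *
to(.437,-.271,.21)"
```

```text
pos [0.45   0.1908 0.2378] t 1.1 w 0.08711748838912974 F [0.0308 0.6194 0.1528] tilt z [-0.0005  0.0001 -1.    ] jaw 74.76041399577527
shift cm [-10.8891 -44.8994   2.7752]
```

Call:
{"name": "drive_tool", "arguments": {"targets": [-10.9, -44.5, 2.5, 0, 0, 0, -10.9, -44.5, 2.5, 0, 0, 0, -10.9, -44.5, 2.5, 0, 0, 0, -10.9, -44.5, 2.5, 0, 0, 0, -10.9, -44.5, 2.5, 0, 0, 0, -10.9, -44.5, 2.5, 0, 0, 0, -10.9, -44.5, 2.5, 0, 0, 0, -10.9, -44.5, 2.5, 0, 0, 0, -10.9, -44.5, 2.5, 0, 0, 0, -10.9, -44.5, 2.5, 0, 0, 0, -10.9, -44.5, 2.5, 0, 0, 0, -10.9, -44.5, 2.5, 0, 0, 0]}}

```text
time: 2.1
position: [0.4386, -0.2737, 0.2127]
tool_rot: [0.135, 0.991, -0.003, 0.002]
ft_force: [0.4, 0.5, 0.1]
grip_width: 0.0867
```

Call:
{"name": "drive_tool", "arguments": {"targets": [0, 0, 0, 0, 0, 0, 0, 0, 0, 0, 0, 0, 0, 0, 0, 0, 0, 0]}}

```text
time: 2.35
position: [0.4373, -0.2636, 0.2126]
tool_rot: [0.132, 0.991, 0.001, -0.001]
ft_force: [0.1, 0.5, -0.3]
grip_width: 0.087
```

```bash
python3 -c "
from h import *
p,d,M,K=wrist(); cv2.imwrite('pics/w1.png',p[:,:,::-1]); np.savez('pics/w1.npz',M=M,K=K,d=d)
to(.437,-.271,.041)"
```

```text
pos [ 0.4375 -0.2635  0.2127] t 2.4 w 0.0870573452543281 F [-0.802   0.0747  0.2352] tilt z [-0.0009  0.0011 -1.    ] jaw 74.86611213292863
shift cm [-0.1697 -0.7519 17.1718]
```

View pics/w1.png

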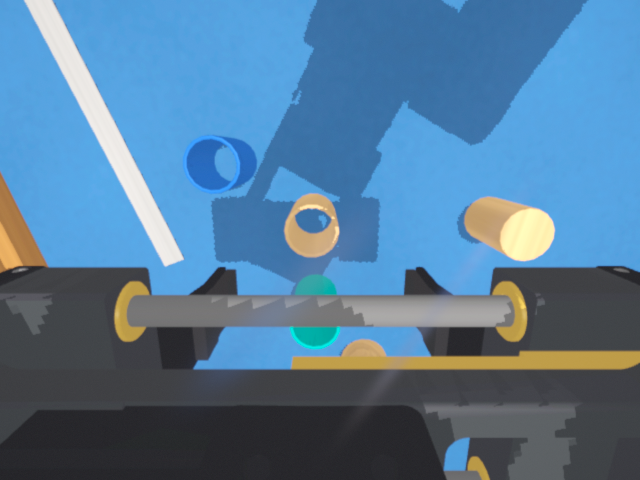

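```bash
python3 -c "
import cv2
t=cv2.imread('pics/w1.png')[180:270,260:380]
cv2.imwrite('pics/w1z.png',cv2.resize(t,None,fx=6,fy=6,interpolation=2))"
```

```text
(no output)
```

View pics/w1z.png

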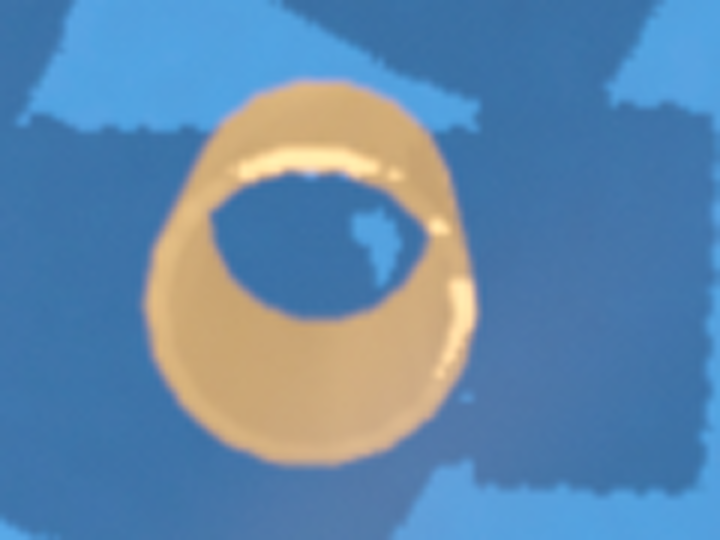

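```bash
python3 -c "
from h import *
f=np.load('pics/w1.npz');print(ray(f['M'],f['K'],(311.4,230.6),.08))
# width check
print(np.linalg.norm(ray(f['M'],f['K'],(283.8,230.6),.08)-ray(f['M'],f['K'],(339.2,230.6),.08)))
to(.437,-.271,.041)"
```

```text
[ 0.4371 -0.2722  0.08  ]
0.0502736811339876
pos [ 0.4375 -0.2635  0.2127] t 2.4 w 0.0870573452543281 F [-0.802   0.0747  0.2352] tilt z [-0.0009  0.0011 -1.    ] jaw 74.86611213292863
shift cm [-0.1697 -0.7519 17.1718]
```

The wrist view agrees with the two-camera fix: centre (0.437, -0.272), and the rim measures 50.3 mm across at z = 0.08. Next I descend.

Call:
{"name": "drive_tool", "arguments": {"targets": [-0.2, -0.8, 0, 0, 0, 0, -0.2, -0.8, 3, 0, 0, 0, -0.2, -0.8, 6, 0, 0, 0, -0.2, -0.8, 8.5, 0, 0, 0, -0.2, -0.8, 11, 0, 0, 0, -0.2, -0.8, 13, 0, 0, 0, -0.2, -0.8, 15, 0, 0, 0, -0.2, -0.8, 16.2, 0, 0, 0, -0.2, -0.8, 17, 0, 0, 0, -0.2, -0.8, 17.2, 0, 0, 0, -0.2, -0.8, 17.2, 0, 0, 0, -0.2, -0.8, 17.2, 0, 0, 0]}}

```text
time: 3.4
position: [0.4382, -0.2738, 0.0415]
tool_rot: [0.132, 0.991, -0.0, 0.001]
ft_force: [-1.2, -0.4, 0.1]
grip_width: 0.087
```

```bash
python3 -c "
from h import *
p,d,M,K=wrist(); cv2.imwrite('pics/w2.png',p[:,:,::-1]); 
to(.437,-.2718,.041)"
```

```text
pos [ 0.4382 -0.2739  0.0417] t 3.45 w 0.08705729190690256 F [ 1.1875 -0.6218  0.3504] tilt z [ 0.0014 -0.0014 -1.    ] jaw 74.79631349266438
shift cm [0.1725 0.1714 0.0739]
```

View pics/w2.png

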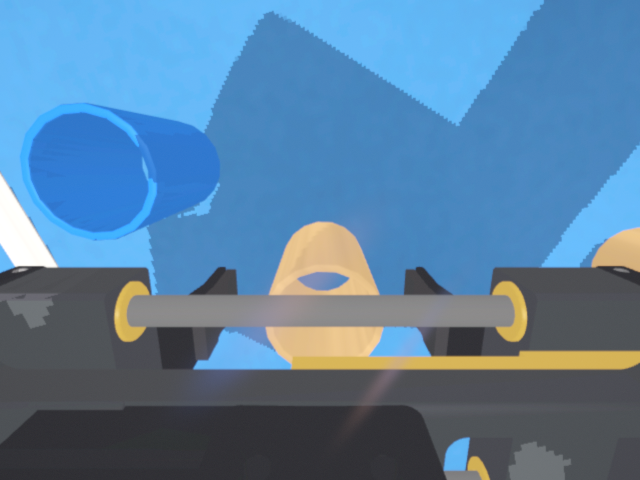

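Call:
{"name": "drive_tool", "arguments": {"targets": [0.2, 0.2, 0, 0, 0, 0, 0.2, 0.2, 0, 0, 0, 0, 0.2, 0.2, 0, 0, 0, 0, 0.2, 0.2, 0, 0, 0, 0, 0.2, 0.2, 0, 0, 0, 0, 0.2, 0.2, 0, 0, 0, 0], "grip": -0.25, "squeeze": 8}}

```text
time: 3.95
position: [0.4362, -0.2712, 0.041]
tool_rot: [0.133, 0.991, -0.0, 0.0]
ft_force: [-0.3, -0.8, -0.6]
grip_width: 0.0575
```

Call:
{"name": "drive_tool", "arguments": {"targets": [0, 0, 0, 0, 0, 0, 0, 0, 0, 0, 0, 0, 0, 0, 0, 0, 0, 0, 0, 0, 0, 0, 0, 0, 0, 0, 0, 0, 0, 0, 0, 0, 0, 0, 0, 0], "grip": 0, "squeeze": 8}}

```text
time: 4.45
position: [0.4362, -0.2712, 0.0409]
tool_rot: [0.133, 0.991, -0.0, 0.0]
ft_force: [0.6, 0.4, 0.6]
grip_width: 0.0507
```

```bash
python3 -c "
from h import *
to(.437,-.2718,.041)
p,d=robot.camera('scene');cv2.imwrite('pics/s3.png',cv2.resize(p[150:450,100:500,::-1],None,fx=2,fy=2))"
```

```text
pos [ 0.4362 -0.2712  0.0409] t 4.45 w 0.050684605740924996 F [0.6497 0.3925 0.5517] tilt z [ 0.     -0.0001 -1.    ] jaw 74.76871228019316
shift cm [-0.0948 -0.0414 -0.0124]
```

View pics/s3.png

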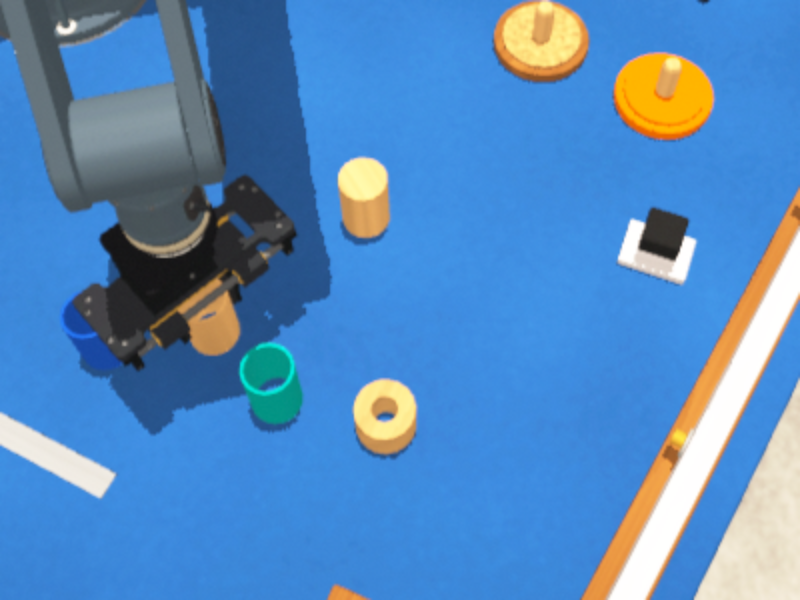

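Gripped at a 50.7 mm opening. Next I lift it.

Call:
{"name": "drive_tool", "arguments": {"targets": [0, 0, -0.4, 0, 0, 0, 0, 0, -1.2, 0, 0, 0, 0, 0, -2.5, 0, 0, 0, 0, 0, -4, 0, 0, 0, 0, 0, -5.5, 0, 0, 0, 0, 0, -7.5, 0, 0, 0, 0, 0, -9.5, 0, 0, 0, 0, 0, -11.5, 0, 0, 0, 0, 0, -12.5, 0, 0, 0, 0, 0, -13, 0, 0, 0, 0, 0, -13, 0, 0, 0, 0, 0, -13, 0, 0, 0]}}

```text
time: 5.5
position: [0.4358, -0.2707, 0.1705]
tool_rot: [0.133, 0.991, 0.0, -0.0]
ft_force: [0.9, 0.5, -0.2]
grip_width: 0.0505
```

```bash
python3 -c "
from h import *
to(.534,.2165,.171)
p,d,M,K=wrist(); cv2.imwrite('pics/w4.png',p[:,:,::-1])"
```

```text
pos [ 0.4358 -0.2707  0.1705] t 5.5 w 0.050489651598988765 F [ 0.8729  0.462  -0.1801] tilt z [-0.0006  0.0006 -1.    ] jaw 74.76853596253571
shift cm [ 3.3264 49.5875 -0.0242]
```

View pics/w4.png

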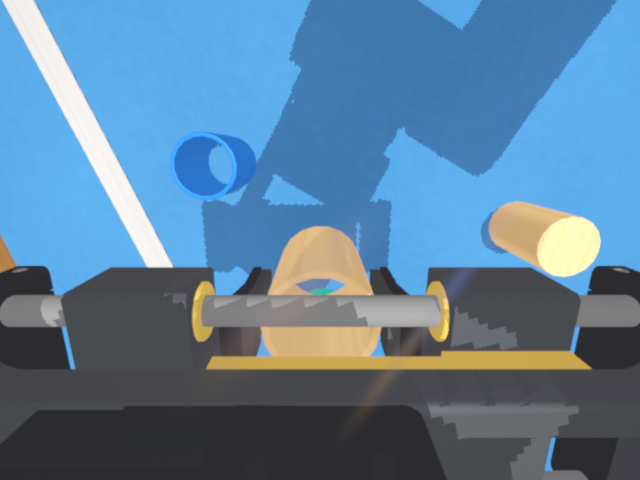

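Call:
{"name": "drive_tool", "arguments": {"targets": [0.1, 1, 0, 0, 0, 0, 0.2, 3, 0, 0, 0, 0, 0.4, 6, 0, 0, 0, 0, 0.6, 9, 0, 0, 0, 0, 0.8, 12, 0, 0, 0, 0, 1, 15, 0, 0, 0, 0, 1.2, 18, 0, 0, 0, 0, 1.4, 21, 0, 0, 0, 0, 1.6, 24, 0, 0, 0, 0, 1.8, 27, 0, 0, 0, 0, 2, 30, 0, 0, 0, 0, 2.2, 33, 0, 0, 0, 0]}}

```text
time: 6.55
position: [0.5006, 0.0554, 0.1698]
tool_rot: [0.132, 0.991, 0.0, -0.001]
ft_force: [0.1, 0.5, -0.6]
grip_width: 0.0504
```

Call:
{"name": "drive_tool", "arguments": {"targets": [0.2, 3, 0, 0, 0, 0, 0.4, 6, 0, 0, 0, 0, 0.6, 9, 0, 0, 0, 0, 0.8, 11.5, 0, 0, 0, 0, 1, 13.5, 0, 0, 0, 0, 1.1, 15, 0, 0, 0, 0, 1.2, 16, 0, 0, 0, 0, 1.2, 16.5, 0, 0, 0, 0, 1.2, 16.6, 0, 0, 0, 0, 1.2, 16.6, 0, 0, 0, 0, 1.2, 16.6, 0, 0, 0, 0, 1.2, 16.6, 0, 0, 0, 0]}}

```text
time: 7.55
position: [0.5335, 0.2155, 0.1708]
tool_rot: [0.133, 0.991, -0.0, -0.0]
ft_force: [-0.4, -0.0, -0.4]
grip_width: 0.0506
```

```bash
python3 -c "
from h import *
to(.533,.217,.171)
p,d,M,K=wrist(); cv2.imwrite('pics/w5.png',p[:,:,::-1])
p,d=robot.camera('scene');cv2.imwrite('pics/s5.png',p[:,:,::-1])
p,d=robot.camera('top');cv2.imwrite('pics/t5.png',p[:,:,::-1])
a=cv2.imread('pics/s5.png')[60:210,270:420];b=cv2.imread('pics/t5.png')[160:310,100:250]
cv2.imwrite('pics/st5.png',cv2.resize(np.hstack([a,b]),(800,400),interpolation=2))
"
```

```text
pos [0.5335 0.2155 0.1708] t 7.55 w 0.05061248858072401 F [-0.3744 -0.0168 -0.3766] tilt z [-0.0006 -0.0003 -1.    ] jaw 74.699715001412
shift cm [ 0.0869  0.1315 -0.0195]
```

View pics/st5.png

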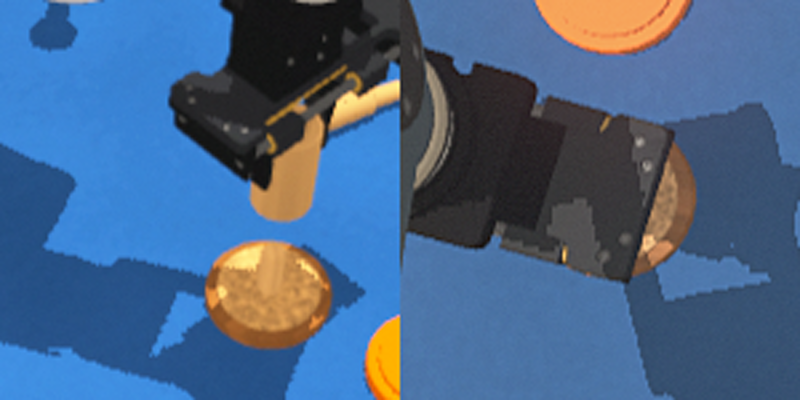

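View pics/w5.png

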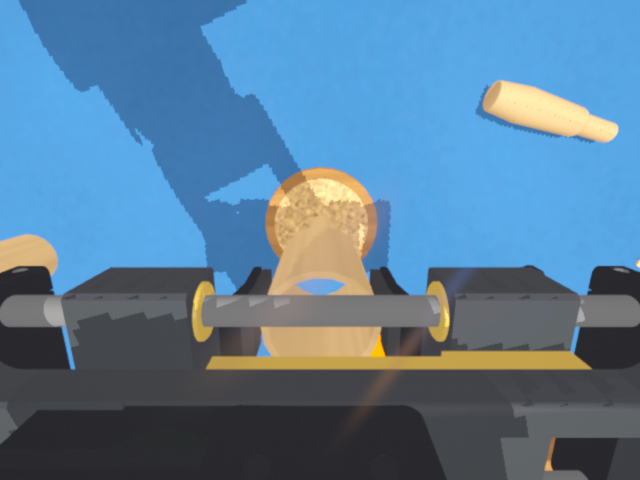

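Call:
{"name": "drive_tool", "arguments": {"targets": [0.1, 0.1, 0.5, 0, 0, 0, 0.1, 0.1, 1.5, 0, 0, 0, 0.1, 0.1, 2.5, 0, 0, 0, 0.1, 0.1, 3.5, 0, 0, 0, 0.1, 0.1, 4.5, 0, 0, 0, 0.1, 0.1, 5, 0, 0, 0, 0.1, 0.1, 5.2, 0, 0, 0, 0.1, 0.1, 5.2, 0, 0, 0, 0.1, 0.1, 5.2, 0, 0, 0]}}

```text
time: 8.45
position: [0.5332, 0.2178, 0.1188]
tool_rot: [0.132, 0.991, 0.0, 0.0]
ft_force: [-0.0, -0.4, 0.2]
grip_width: 0.0508
```

```bash
python3 -c "
from h import *
to(.533,.217,.06)
p,d,M,K=wrist(); cv2.imwrite('pics/w6.png',p[:,:,::-1])
p,d=robot.camera('scene');cv2.imwrite('pics/s6.png',p[:,:,::-1])
a=cv2.imread('pics/s6.png')[100:200,320:420]
a=cv2.resize(a,(400,400),interpolation=2);b=cv2.resize(cv2.imread('pics/w6.png')[150:400,200:450],(400,400),interpolation=2)
cv2.imwrite('pics/st6.png',np.hstack([a,b]))
c=robot.calibration('scene')
for z in (.018,.078):
  for X in ([.534,.2165,z],):
    v=c['mtx']@(c['R']@X+c['t']);print(z,v[:2]/v[2])
"
```

```text
pos [0.5332 0.2178 0.1188] t 8.45 w 0.05081218014720106 F [-0.0397 -0.45    0.1837] tilt z [ 0.0002  0.     -1.    ] jaw 74.77499107118572
shift cm [-0.0041 -0.0787  5.8838]
0.018 [370.1118 166.4678]
0.078 [372.4938 149.4443]
```

View pics/st6.png

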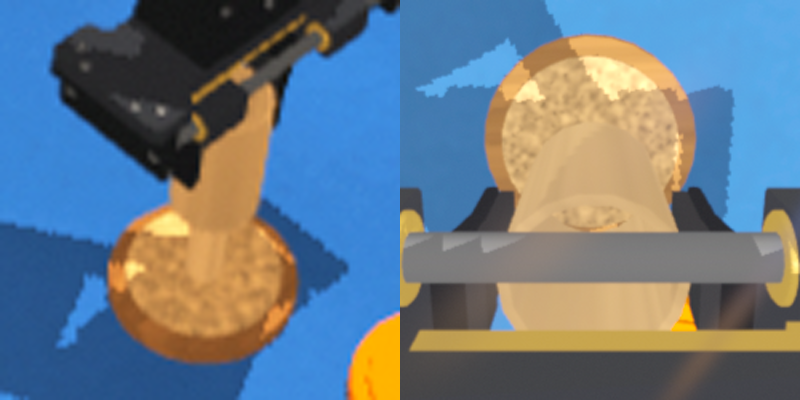

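Call:
{"name": "drive_tool", "arguments": {"targets": [0, 0, 0.4, 0, 0, 0, 0, 0, 1, 0, 0, 0, 0, 0, 1.6, 0, 0, 0, 0, 0, 2.2, 0, 0, 0, 0, 0, 2.8, 0, 0, 0, 0, 0, 3.4, 0, 0, 0, 0, 0, 4, 0, 0, 0, 0, 0, 4.5, 0, 0, 0, 0, 0, 4.9, 0, 0, 0, 0, 0, 5.1, 0, 0, 0, 0, 0, 5.2, 0, 0, 0, 0, 0, 5.2, 0, 0, 0]}}

```text
time: 9.55
position: [0.5329, 0.2177, 0.0667]
tool_rot: [0.132, 0.991, -0.0, -0.0]
ft_force: [0.0, -0.8, 0.2]
grip_width: 0.0504
```

```bash
python3 -c "
from h import *
to(.533,.217,.06)
p,d=robot.camera('scene');cv2.imwrite('pics/s7.png',p[:,:,::-1])
a=cv2.imread('pics/s7.png')[110:200,320:440]
cv2.imwrite('pics/st7.png',cv2.resize(a,None,fx=6,fy=6,interpolation=2))
"
```

```text
pos [0.5329 0.2177 0.0667] t 9.55 w 0.050386257480694405 F [ 0.0443 -0.7573  0.2295] tilt z [-0.0002 -0.0001 -1.    ] jaw 74.773473951452
shift cm [-0.025  -0.0625  0.6707]
```

View pics/st7.png

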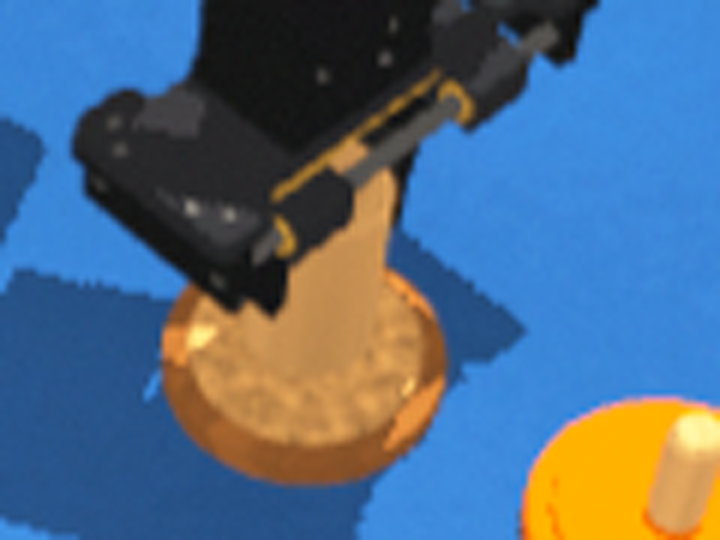

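Call:
{"name": "drive_tool", "arguments": {"targets": [0, 0, 0.1, 0, 0, 0, 0, 0, 0.2, 0, 0, 0, 0, 0, 0.3, 0, 0, 0, 0, 0, 0.4, 0, 0, 0, 0, 0, 0.5, 0, 0, 0, 0, 0, 0.6, 0, 0, 0, 0, 0, 0.6, 0, 0, 0, 0, 0, 0.6, 0, 0, 0]}}

```text
time: 10.27
position: [0.5329, 0.2177, 0.0608]
tool_rot: [0.132, 0.991, -0.0, -0.0]
ft_force: [0.7, 0.2, 0.1]
grip_width: 0.0509
```

Call:
{"name": "drive_tool", "arguments": {"targets": [0, 0, 0.05, 0, 0, 0, 0, 0, 0.05, 0, 0, 0, 0, 0, 0.1, 0, 0, 0, 0, 0, 0.1, 0, 0, 0]}}

```text
time: 10.6
position: [0.5329, 0.2177, 0.0598]
tool_rot: [0.133, 0.991, -0.0, -0.0]
ft_force: [0.2, -0.5, 0.1]
grip_width: 0.0505
```

Call:
{"name": "drive_tool", "arguments": {"targets": [0, 0, 0.03, 0, 0, 0, 0, 0, 0.06, 0, 0, 0, 0, 0, 0.08, 0, 0, 0, 0, 0, 0.08, 0, 0, 0]}}

```text
time: 10.93
position: [0.5329, 0.2177, 0.059]
tool_rot: [0.133, 0.991, -0.0, -0.0]
ft_force: [0.3, 0.1, -1.4]
grip_width: 0.0504
```

```bash
python3 -c "
from h import *
to(.533,.217,.06)
p,d=robot.camera('scene');cv2.imwrite('pics/s8.png',p[:,:,::-1])
a=cv2.imread('pics/s8.png')[110:200,320:440]
cv2.imwrite('pics/st8.png',cv2.resize(a,None,fx=6,fy=6,interpolation=2))
"
```

```text
pos [0.5329 0.2177 0.059 ] t 10.9333 w 0.05035278785783628 F [ 0.3427  0.0777 -1.4064] tilt z [-0.0001  0.     -1.    ] jaw 74.76788360599623
shift cm [-0.0245 -0.0626 -0.0968]
```

View pics/st8.png

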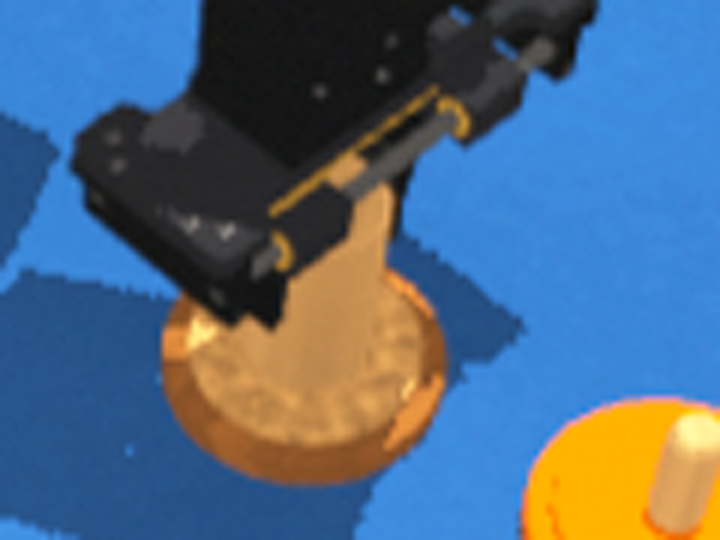

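The sleeve's lower end is within about 1 mm of the cork. I'll open in stages.

Call:
{"name": "drive_tool", "arguments": {"targets": [0, 0, 0, 0, 0, 0, 0, 0, 0, 0, 0, 0, 0, 0, 0, 0, 0, 0, 0, 0, 0, 0, 0, 0], "grip": -0.3}}

```text
time: 11.32
position: [0.533, 0.2177, 0.0592]
tool_rot: [0.132, 0.991, 0.0, 0.0]
ft_force: [-0.8, 0.1, -0.8]
grip_width: 0.0566
```

Call:
{"name": "drive_tool", "arguments": {"targets": [0, 0, 0, 0, 0, 0, 0, 0, 0, 0, 0, 0, 0, 0, 0, 0, 0, 0, 0, 0, 0, 0, 0, 0, 0, 0, 0, 0, 0, 0, 0, 0, 0, 0, 0, 0, 0, 0, 0, 0, 0, 0, 0, 0, 0, 0, 0, 0], "grip": -1}}

```text
time: 11.98
position: [0.5329, 0.2177, 0.0591]
tool_rot: [0.133, 0.991, -0.0, -0.0]
ft_force: [0.0, -0.9, -0.9]
grip_width: 0.0868
```

Call:
{"name": "drive_tool", "arguments": {"targets": [0, 0, -1, 0, 0, 0, 0, 0, -3, 0, 0, 0, 0, 0, -5, 0, 0, 0, 0, 0, -7, 0, 0, 0, 0, 0, -9, 0, 0, 0, 0, 0, -11, 0, 0, 0, 0, 0, -13, 0, 0, 0, 0, 0, -14, 0, 0, 0, 0, 0, -14, 0, 0, 0]}}

```text
time: 12.73
position: [0.5346, 0.2181, 0.2022]
tool_rot: [0.132, 0.991, 0.001, 0.003]
ft_force: [0.3, -0.5, -1.6]
grip_width: 0.0867
```

Call:
{"name": "drive_tool", "arguments": {"targets": [4, -8, 0, 0, 0, 0, 8, -16, 0, 0, 0, 0, 8, -16, 0, 0, 0, 0, 8, -16, 0, 0, 0, 0, 8, -16, 0, 0, 0, 0, 8, -16, 0, 0, 0, 0, 8, -16, 0, 0, 0, 0, 8, -16, 0, 0, 0, 0]}}

```text
time: 13.4
position: [0.4153, 0.0847, 0.1991]
tool_rot: [0.133, 0.991, 0.0, 0.001]
ft_force: [0.4, 0.0, 0.2]
grip_width: 0.0871
```

```bash
python3 -c "
from h import *
to(.533,.217,.06)
for n in('scene','top'):
  p,d=robot.camera(n);cv2.imwrite(f'pics/{n}9.png',p[:,:,::-1])
a=cv2.resize(cv2.imread('pics/scene9.png')[110:210,320:420],(400,400),interpolation=2)
b=cv2.resize(cv2.imread('pics/top9.png')[184:284,130:230],(400,400),interpolation=2)
cv2.imwrite('pics/st9.png',np.hstack([a,b]))
"
```

```text
pos [0.4153 0.0847 0.1991] t 13.4 w 0.08707719615995065 F [0.4021 0.0266 0.2098] tilt z [ 0.0017  0.0003 -1.    ] jaw 74.76536030681834
shift cm [-7.8534 15.8456 13.9331]
```

View pics/st9.png

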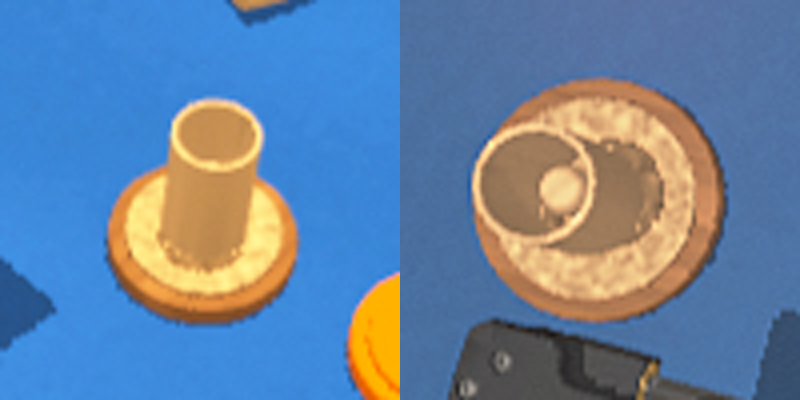

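View pics/top9.png

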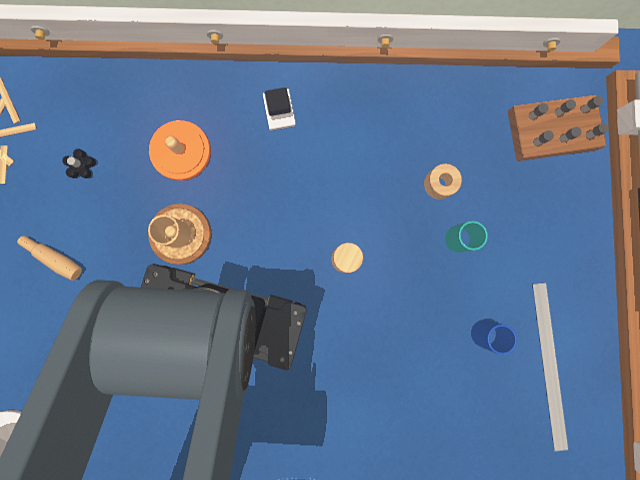

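The sleeve stands on the cork around the post, and the bystanders look unmoved. I'll check the numbers, then hand in.

```bash
python3 -c "
from h import *
print(tri((374.0,143.3),(163.4,229.6)),atz('scene',(374.0,143.3),.098),atz('top',(163.4,229.6),.098))
a=cv2.imread('pics/top0.png').astype(int);b=cv2.imread('pics/top9.png').astype(int)
for s in (np.s_[235:280,325:370],np.s_[155:205,420:470]): print(np.abs(a[s]-b[s]).mean())
"
```

```text
(array([0.5338, 0.2189, 0.0957]), array([-0.3093,  0.086 ]), array([-0.3951, -0.4766])) [0.535  0.2176 0.098 ] [0.5328 0.2175 0.098 ]
6.242798353909465
6.379066666666667
```

```bash
python3 -c "
from rig import robot
print(robot.hand_in())"
```

```text
the job is handed in; nothing more can be done
None
```

The sleeve is standing upright on the cork over the post of the finishing stand, and the job is handed in at about 13.5 s. `hand_in()` gave no verdict.

- **Grip:** I squeezed at 8 N with the jaws at about 50.5 mm, lifted it clear and carried it over to the stand. I lowered it in small steps to about 1 mm above the cork, then opened the jaws and backed the arm away.
- **Placement:** The two fixed cameras put the sleeve's rim at about (0.534, 0.218, 0.096) m. The post's axis is at (0.534, 0.2165), so the offset is about 1–2 mm. The expected rim height is 0.098 m, and a 2 mm difference is within the calibration error. The sleeve looks upright in both views.
- **Forces:** The measured wrist force stayed around 1–2 N throughout.
- **Bystanders:** The blank and the collar are in the same places in the before and after top views. I checked this by eye and with a rough image difference, and did not measure their positions again.

No check failed. My fixes on individual points differed by about 1–4 mm between the scene and top cameras, with the largest gaps on the bystanders and look-alikes.

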